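# Lock the herb grinder's lid with its C-clip

## Robot

A 7-joint arm with a two-finger parallel gripper is mounted at the origin on the work surface. World frame = base frame: x ahead of the robot, y to its left, z up, the work surface at z = 0. Lengths are in m, angles in rad, forces in N, time in s.
With the tool pointing down it reaches from about 0.35 to 0.9 m from the base axis. Payload 8.1 kg.
Tool frame: the origin (TCP) lies at the very end of the fingers, on their centre line; the grasp point (between the pads) lies 19 mm behind it (env.pinch_z is the distance from the TCP to the grasp point, in m); x points along the fingers, z is the direction in which the jaws open and shut, and the axes are right-handed (so a half turn about x gives the same grasp; the last joint's range is limited). The gripper opens to 85 mm and grips with 20 to 120 N. Pads are 22 mm wide; open, the fingers measure 114 mm over their backs; the gripper's body (76 mm by 85 mm) begins 54 mm behind the grasp point. The pads swing forward as they close: fully open they stand 13 mm farther back than shut.
Start: joints at [-1.251, 0.434, 0.025, 1.573, -0.012, 1.134, -0.075], TCP at [0.256, 0.57, 0.231] pointing down, gripper open.
Joint ranges: [-2.62, 2.62], [-0.44, 2.09], [-1.27, 1.32], [0.08, 2.57], [-1.32, 4.46], [0.12, 2], [-2.74, 2.74]. Speed limits (rad/s): [2.22, 2.22, 3.01, 3.01, 3.14, 3.14, 3.14].

## Interface

Orientations are given as [roll, pitch, yaw] about the fixed x, y, z axes, in that order (R = Rz(yaw) Ry(pitch) Rx(roll)).
In Python, from workcell import status, optics, ticket, env gives the robot as it stands. The module is installed in compiled form; this text tells all that it offers.
- The arm moves only by the shell command python3 -m creep 'ROWS' [OPENING] [FORCE]. ROWS is JSON, a list of rows, each a list of 4 numbers: the shift along the tool's x, y, z in m, then the turn about the tool's x in degrees. In form: [[tx, ty, tz, twist], ...]. A call has 1 to 12 rows; each row is the pose to reach, as a shift and turn from the pose measured when the call began, along the tool's axes at that moment; what a row does not reach only later rows make up. A row lasts 1/10 s, in which the tool goes at most 50 mm and 8.59 degrees, less where a joint would pass 70% of its speed; a pose out of reach is approached as far as the arm can. A call with a gripper value outside its range is refused whole. OPENING is the closure in counts, from 0 (fully open) to 255 (shut), set as the call begins (- or left out, the last holds). The fingers move at their own pace and stop on an object; FORCE is the grip in N (left out, the last holds). Time passes only in rows, so rows that repeat a pose let the fingers close. It gives the time, the measured TCP pose, the force and the opening at its end, in the units of the state.
- status.sense(): the state, without advancing time (a new reading comes with each control period).
- optics.get_image(name): name is "side" or "top" or "wrist"; returns a dict with "img" (420x560x3 uint8, blue, green, red), "fx", "fy", "cx", "cy" (pixels), "R" (3x3) and "t" (3): a world point X has camera coordinates R X + t; the wrist camera has in their place "T_tool_cam" (4x4, takes a point from camera to tool coordinates, whose origin is the TCP and whose axes are the tool frame's). Camera axes: x right, y down, z forward; pixel columns grow to the right and rows downward; lengths in m; the calibration is good to about 2 mm. A picture is of the moment at which its call begins: read the wrist's pose just before it. There is no depth.
- ticket.finish_job(): hands the job in, once; it reports no verdict.
The state is a dict: "time": time; "joint_positions": joint angles; "qvel": joint speeds; "tau": joint torques, N m; "tool_pos": TCP position; "ee_rot": TCP orientation; "ft_force": force on the tool from outside, world axes, zero at the start; "wrist_torque": the same for the moment, N m; "opening": finger opening in m.
Only numpy, scipy, OpenCV 4.12 (cv2) and the standard library are available. Lean on these libraries where they do the work, as an engineer would, in place of code of your own. Each camera call takes 0.05 s, during which the arm holds its last target. There are 200 camera calls.

## Task

Lock the lid of the herb grinder with its C-shaped steel clip: take the clip by its upright blade, slide it sideways through its gap onto the thin neck of the grinder's spindle under the knob, then lower it over the thick part of the spindle until it lies flat on the lid, and let go. Work gently, feeling for the fit - neither the clip nor the gripper may push on the grinder with more than 25 N - and leave everything else on the ledge where it is.

Things in the scene. Friction and masses are not known exactly. Their poses are not given: they have to be found in the camera images.
- grinder: aluminium herb grinder, clamped to the ledge's far edge; cannot move. Origin on the ledge under the lid's middle; x outwards over the edge, away from the robot; z up. Hopper 86 across; round flat lid 92 across, its top 110 above the origin. Crank and clamp on the +x side, below the lid. A spindle that neither turns nor yields stands up from the lid (see lid_centre)
- lid_centre (a point): middle of the lid's top. The spindle is set off-centre: its axis is off this point by an unknown -9 to 9 along x and -9 to 9 along y, new each time; find it by feel or sight. Spindle, heights above the lid: thick part diameter 18 from 0 to 20, low cone 20 to 22, thin neck diameter 10 from 22 to 50, fixed round knob diameter 28 from 50 to 62
- clip_grip (a point): grip point of the loose steel clip (about 90 g): middle of its upright blade, 27 above the clip's underside. Blade 10 thick (y), 28 long (x), 42 high from the underside, free on both sides. The ring's hole centre is 42 in front (+x) of this point and 22 below it. z up
- clip_bore (a point): centre of the clip's hole, 5 above its underside (5 above lid_centre when home). The clip is a flat C-shaped ring, 10 thick, about 42 across, hole 21 across; a straight gap 12 wide opens it to +x, running from the hole out to 23 from its centre between square lips, each 10 wide (flat outer sides 32 apart). Blade middle at x = -42; z up
- jar_ring_mid (a point): closed steel ring with no gap and no grip blade, outside diameter 48, hole 31, 10 thick, lying flat; not the clip. Point at its middle. A bystander
- molcajete_mid (a point): dark stone molcajete, 156 across and 90 high, its pestle standing out to about 125, 2.6 kg; point on its axis 50 up. A bystander
- blue_bowl_mid (a point): blue glass bowl, 124 across, 50 high; point on its axis 25 up. A bystander
- spoon_mid (a point): bamboo spoon 210 long lying along its x axis, handle to -x; point near the middle of its length. A bystander
- clip_box_mid (a point): plastic box with clip-on lid, 108 x 166 x 62 high; point at its middle, x axis across the short side. A bystander
- spice_jar_mid (a point): spice jar, 44 across, 85 high; point at its middle. A bystander
- salt_jar_mid (a point): white salt jar with steel cap, 56 across, 75 high; point at its middle. A bystander
There are look-alikes about, which are no part of the job. Leave any red look-alike of the part that bears clip_grip alone.

How it is judged:
By the outcome, as a careful person would: the job done as asked, in the order asked, and still so for the second after the job is handed in, with the robot touching nothing.
It also fails if it takes over 67 s, if anything falls off the work surface, if the arm or the gripper's body presses on something with over 40 N, if the wrist force passes 120 N, or if a joint passes its speed limit or range.

## Working session

There is one attempt and no reset: what is moved stays moved. The work goes in short steps, Python scripts to look and compute and a shell command to move; the robot and the scene stay as the last step left them, time stands still between calls to the robot, and variables do not carry over. Pictures are saved under pics/ and viewed, about 8 in all and at most 12, crops included, and the job is handed in when it is done.

```bash
mkdir -p pics; cat > h.py <<'E'
import numpy as np, cv2
from workcell import status, optics
from scipy.spatial.transform import Rotation as Ro
def Rt(s): 
    e=np.array(s["ee_rot"]); return Ro.from_euler('xyz',e).as_matrix()
def cam(n):
    s=status.sense(); d=optics.get_image(n)
    if n=="wrist":
        T=np.eye(4);T[:3,:3]=Rt(s);T[:3,3]=s["tool_pos"]
        W=T@np.array(d["T_tool_cam"]); R=W[:3,:3].T; t=-R@W[:3,3]
    else: R=np.array(d["R"]);t=np.array(d["t"])
    return dict(img=np.array(d["img"]),K=(d["fx"],d["fy"],d["cx"],d["cy"]),R=R,t=t)
def ray(c,u,v):
    fx,fy,cx,cy=c["K"]; d=c["R"].T@np.array([(u-cx)/fx,(v-cy)/fy,1.]); return -c["R"].T@c["t"],d/np.linalg.norm(d)
def onz(c,u,v,z):
    o,d=ray(c,u,v); return o+d*(z-o[2])/d[2]
def proj(c,X):
    fx,fy,cx,cy=c["K"]; p=c["R"]@np.array(X)+c["t"]; return np.array([fx*p[0]/p[2]+cx,fy*p[1]/p[2]+cy])
def tri(c1,p1,c2,p2):
    A=np.zeros((3,3));b=np.zeros(3)
    for c,p in((c1,p1),(c2,p2)):
        o,d=ray(c,*p);M=np.eye(3)-np.outer(d,d);A+=M;b+=M@o
    return np.linalg.solve(A,b)
def todelta(s,dw): return Rt(s).T@np.array(dw)
E
python3 - <<'E'
from h import *
import pickle
s=status.sense();print({k:np.round(v,3) for k,v in s.items()});print(np.round(Rt(s),3))
C={n:cam(n) for n in("top","side","wrist")}
pickle.dump(C,open("c0.pkl","wb"))
for n,c in C.items(): cv2.imwrite(f"pics/{n}0.png",c["img"]); print(n,c["K"],np.round(-c["R"].T@c["t"],3),np.round(c["R"],2).tolist())
E
```

```text
{'time': np.float64(0.0), 'joint_positions': array([-1.251,  0.435,  0.025,  1.574, -0.012,  1.134, -0.075]), 'qvel': array([ 0.001, -0.   , -0.002, -0.   , -0.   ,  0.001, -0.   ]), 'tau': array([-0.0000e+00, -6.7046e+01,  1.0250e+00, -3.1621e+01,  1.5000e-02,
        1.3000e-02,  0.0000e+00]), 'tool_pos': array([0.256, 0.569, 0.231]), 'ee_rot': array([-3.058,  1.569, -1.91 ]), 'ft_force': array([ 0.098,  0.149, -0.179]), 'wrist_torque': array([-0.047, -0.048, -0.022]), 'opening': np.float64(0.085)}
[[-0.001 -0.912  0.41 ]
 [-0.002  0.41   0.912]
 [-1.    -0.    -0.002]]
top (438.6144164089375, 438.6144164089375, 279.2574317056751, 209.4748049629033) [ 0.34  -0.05   1.053] [[0.03, -1.0, -0.03], [-0.99, -0.02, -0.16], [0.16, 0.03, -0.99]]
side (390.54611503230683, 390.54611503230683, 278.0377895165409, 203.52418800924727) [ 0.024 -0.614  0.917] [[0.76, -0.65, -0.0], [-0.48, -0.56, -0.68], [0.44, 0.51, -0.74]]
wrist (289.49715248921945, 289.49715248921945, 278.6493838341826, 210.8684195925724) [0.191 0.6   0.374] [[0.41, 0.91, -0.0], [0.87, -0.39, 0.28], [0.26, -0.12, -0.96]]
```

View pics/top0.png

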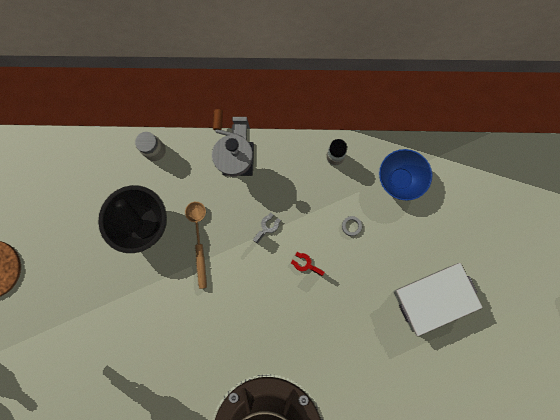

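View pics/side0.png

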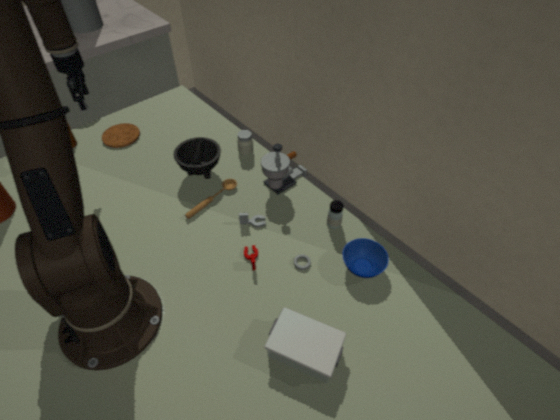

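Top view: the steel clip with blade is at about (268,228). The red look-alike is at (305,264) and the closed jar ring at (352,227). The grinder lid is at (233,153) with its knob at (232,145). The steel C with a gap and a blade fits the description; I'll confirm it with a crop.

```bash
python3 - <<'E'
from h import *
import pickle
C=pickle.load(open("c0.pkl","rb"));c=C["top"];s=C["side"]
a=cv2.resize(c["img"][195:255,240:370][:, :],None,fx=6,fy=6,interpolation=cv2.INTER_CUBIC)
b=cv2.resize(c["img"][105:185,205:265],None,fx=3.5,fy=3.5,interpolation=cv2.INTER_CUBIC)
d=cv2.resize(s["img"][135:235,230:310],None,fx=2.3,fy=2.3,interpolation=cv2.INTER_CUBIC)
o=np.zeros((600,790,3),np.uint8);o[:360,:780]=a
o[360:360+230,:184]=d; b=cv2.resize(b,(180,240));o[360:600,200:380]=b
w=cv2.resize(C["wrist"]["img"],(320,240));o[360:600,400:720]=w
cv2.imwrite("pics/crop1.png",o)
print(onz(c,268,224,.01),onz(c,257,241,.04),onz(c,233,153,.11),onz(c,232,145,.172), onz(c,305,264,.01),onz(c,352,227,.01))
E
```

```text
[0.47454016 0.01215742 0.01      ] [0.43038426 0.03463433 0.04      ] [0.61954897 0.08946884 0.11      ] [0.61843323 0.08316984 0.172     ] [ 0.38156436 -0.07814741  0.01      ] [ 0.47201118 -0.18838403  0.01      ]
```

View pics/crop1.png

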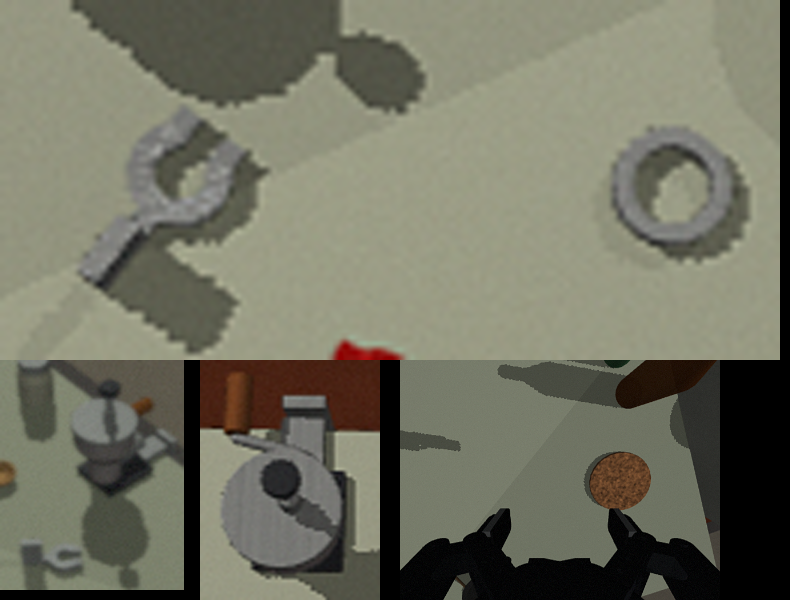

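The crop confirms it: the steel C with gap and blade is at (271,223), its blade at (260,236), and the gap faces up-right. Next I move above it.

```bash
cat >> h.py <<'E'
def plan(target,yaw,s=None):
    "shift in tool axes for TCP to reach target, and twist for tool z = (-sin yaw,cos yaw)"
    s=s or status.sense(); R=Rt(s); y0=np.degrees(np.arctan2(-R[0,2],R[1,2]))
    print("t",round(float(s["time"]),2),"tcp",np.round(s["tool_pos"],4),"yaw",round(y0,2),"tilt",np.round(R[:2,0],4),"F",np.round(s["ft_force"],1),"op",round(float(s["opening"]),4))
    if target is not None: print("shift mm",np.round(1e3*todelta(s,np.array(target)-s["tool_pos"]),1),"twist",round(y0-yaw,2))
E
python3 - <<'E'
from h import *
import pickle
C=pickle.load(open("c0.pkl","rb"));c=C["top"]
r=onz(c,270.8,223,.01);b=onz(c,259.7,235.8,.042);d=r-b
print(r,b,np.hypot(*d[:2]),np.degrees(np.arctan2(d[1],d[0])))
yaw=np.degrees(np.arctan2(d[1],d[0]))
plan([b[0]-.02,b[1]+.015,.17],yaw)
E
```

```text
[0.47711429 0.00550871 0.01      ] [0.44241648 0.02863064 0.042     ] 0.04169606107514657 -33.67870349562957
t 0.15 tcp [0.2563 0.5696 0.2307] yaw -24.23 tilt [-0.0004 -0.0011] F [-0.3  0.   0.4] op 0.0854
shift mm [  61.2 -367.3 -411.5] twist 9.45
```

```bash
python3 -m creep '[[0,-33,-37,0],[0,-67,-75,0],[0,-100,-112,0]]' >/dev/null 2>&1; python3 -c "
from h import *
plan(None,0)"
```

```text
t 0.45 tcp [0.3018 0.4251 0.231 ] yaw -24.2 tilt [-0.0006 -0.0019] F [ 1.5 -0.9  0.9] op 0.0858
```

I typed that move in mm. It was clamped to 50 mm per row and went in the right direction, so no harm done. From here I use metres.

```bash
python3 -m creep '[[0,-0.033,-0.037,1],[0,-0.067,-0.074,2],[0,-0.1,-0.112,4],[0.01,-0.134,-0.149,5],[0.02,-0.167,-0.187,6.5],[0.03,-0.2,-0.224,8],[0.04,-0.233,-0.26,9.5],[0.061,-0.267,-0.299,9.5],[0.061,-0.267,-0.299,9.5],[0.061,-0.267,-0.299,9.5]]'; python3 - <<'E'
from h import *
import pickle
plan([.4424,.0286,.17],-33.7)
c=cam("wrist");pickle.dump(c,open("w1.pkl","wb"));cv2.imwrite("pics/w1.png",c["img"])
E
```

```text
time: 1.45
tool_pos: [0.4225, 0.0407, 0.17]
ee_rot: [3.137, 1.567, -2.168]
ft_force: [-0.5, 1.2, 0.2]
opening: 0.0855
t 1.45 tcp [0.4225 0.0407 0.17  ] yaw -33.95 tilt [-0.0019 -0.0028] F [-0.5  1.2  0.2] op 0.0855
shift mm [ -0.  -23.2   1.1] twist -0.25
```

View pics/w1.png

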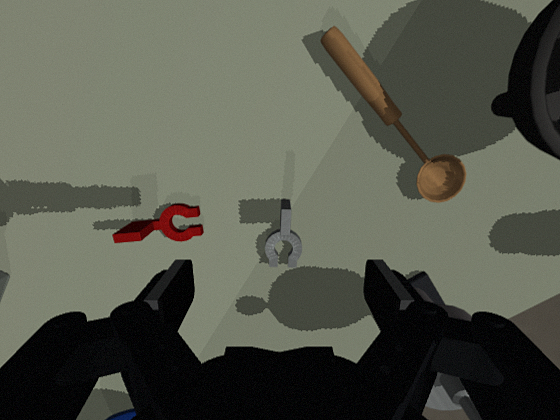

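The wrist view shows the clip at about (284,230) with its blade up at (286,215) and its ring at (283,248). The red look-alike is at (165,225). Now I refine by mask.

```bash
python3 - <<'E'
from h import *
import pickle
c=pickle.load(open("w1.pkl","rb"))
crop=c["img"][190:275,255:315].astype(int)
g=(crop[...,1]-crop[...,0]);m=(g<8)&(crop.sum(2)>180)
for i in range(0,85,3): print(190+i,''.join('#' if x else '.' for x in m[i]))
cv2.imwrite("pics/w1c.png",cv2.resize(c["img"][185:285,235:335],(600,600),interpolation=cv2.INTER_CUBIC))
E
```

```text
190 ............................................................
193 ............................................................
196 ............................................................
199 ..........................#.....#.#.........................
202 ............................................................
205 ...................................#........................
208 ............................................................
211 ..........................##########........................
214 .......#..................##########........................
217 ..........................##########........................
220 ..........................##########........................
223 ..........................##########........................
226 ..................#.......#########.........................
229 ..............#...........#########.........................
232 .............#........#############....#....................
235 .............#..#########################.#.................
238 .............################################...............
241 ............############.........#############..............
244 ..........###########...............###########.............
247 ..........##########.................##########.............
250 ..........###########................##########.............
253 ...........###########..............##########..............
256 ............###########....#.....############...............
259 ..............#########..#.......##########.................
262 ..............#########..........#########..................
265 ..............########...........#########..................
268 ..........................................................#.
271 ............................................................
274 ..............................................#..#....#.....
```

View pics/w1c.png

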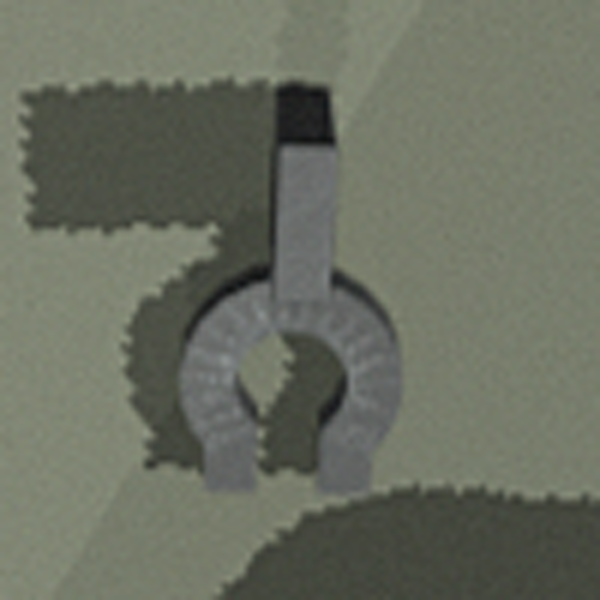

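```bash
python3 - <<'E'
from h import *
import pickle
c=pickle.load(open("w1.pkl","rb"))
a=onz(c,286.3,209.2,.042);b=onz(c,285.5,235.3,.042);r=onz(c,283.5,248.3,.01);l=onz(c,283.2,266.8,.01)
m=(a+b)/2
for n,v in dict(a=a,b=b,m=m,r=r,l=l).items(): print(n,np.round(v,4))
f=lambda p,q:(round(np.hypot(*(q-p)[:2])*1e3,1),round(np.degrees(np.arctan2(*(q-p)[1::-1])),2))
print(f(a,b),f(m,r),f(m,l))
yaw=f(m,l)[1]; plan([m[0],m[1],.008],yaw)
E
```

```text
a [0.4327 0.0433 0.042 ]
b [0.4549 0.0276 0.042 ]
m [0.4438 0.0355 0.042 ]
r [0.4775 0.0106 0.01  ]
l [ 0.4967 -0.0026  0.01  ]
(np.float64(27.2), np.float64(-35.25)) (np.float64(41.9), np.float64(-36.39)) (np.float64(65.2), np.float64(-35.75))
t 1.5 tcp [0.4226 0.0425 0.1704] yaw -33.8 tilt [-0.0014 -0.002 ] F [-1.2  0.6  0. ] op 0.0855
shift mm [162.4 -21.5   6.4] twist 1.95
```

```bash
python3 -m creep '[[0.02,-0.01,0.003,1],[0.05,-0.0215,0.0064,2],[0.08,-0.0215,0.0064,2],[0.1,-0.0215,0.0064,2],[0.11,-0.0215,0.0064,2],[0.11,-0.0215,0.0064,2]]' 120; python3 - <<'E'
from h import *
plan([.4438,.0355,.009],-35.7)
c=cam("wrist");cv2.imwrite("pics/w2.png",c["img"])
E
```

```text
time: 2.1
tool_pos: [0.4432, 0.0368, 0.0598]
ee_rot: [2.74, 1.567, -2.595]
ft_force: [0.1, 0.7, 0.6]
opening: 0.0452
t 2.1 tcp [0.4432 0.0368 0.0598] yaw -35.69 tilt [-0.0032 -0.0019] F [0.1 0.7 0.6] op 0.0452
shift mm [50.8 -1.3 -0.5] twist 0.01
```

View pics/w2.png

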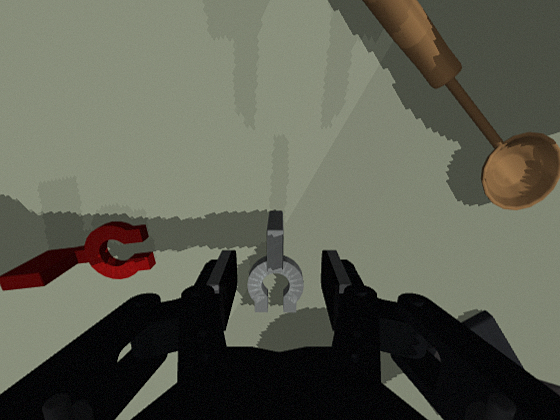

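```bash
python3 -m creep '[[0.015,-0.001,-0.001,0],[0.03,-0.001,-0.0015,0],[0.042,-0.001,-0.0015,0],[0.0505,-0.001,-0.0015,0],[0.0505,-0.001,-0.0015,0]]' - 80; python3 -m creep '[[0,0,0,0],[0,0,0,0],[0,0,0,0],[0,0,0,0],[0,0,0,0],[0,0,0,0]]' 255 80;  python3 - <<'E'
from h import *
plan([.4438,.0355,.009],-35.7)
E
```

```text
time: 2.65
tool_pos: [0.4438, 0.0351, 0.0102]
ee_rot: [2.864, 1.569, -2.471]
ft_force: [-0.3, 0.3, 0.5]
opening: 0.0452
time: 3.25
tool_pos: [0.4444, 0.0353, 0.011]
ee_rot: [-2.93, 1.57, -1.982]
ft_force: [-1.5, 0.3, 7.3]
opening: 0.0088
t 3.25 tcp [0.4444 0.0353 0.011 ] yaw -35.69 tilt [-0.0004 -0.0009] F [-1.5  0.3  7.3] op 0.0088
shift mm [ 2.   0.6 -0.2] twist 0.01
```

```bash
python3 -m creep '[[-0.01,0,0,0],[-0.03,0,0,0],[-0.06,0,0,0],[-0.1,0,0,0],[-0.14,0,0,0],[-0.18,0,0,0],[-0.18,0,0,0]]'; python3 - <<'E'
from h import *
import pickle
C=pickle.load(open("c0.pkl","rb"))
def blob(c,x0,x1,y0,y1,th):
    g=c["img"][y0:y1,x0:x1].max(2); m=(g<th).astype(np.uint8)
    for r in m: print(''.join('#' if v else '.' for v in r))
    n,l,st,ce=cv2.connectedComponentsWithStats(m)
    for i in range(1,n): 
        if st[i,4]>15: print(st[i],ce[i]+[x0,y0])
blob(C["top"],220,246,134,160,60)
blob(C["side"],264,292,140,165,70)
plan(None,0)
t=cam("top");cv2.imwrite("pics/t2.png",t["img"])
pickle.dump(t,open("t2.pkl","wb"))
E
```

```text
time: 3.95
tool_pos: [0.4472, 0.0356, 0.1964]
ee_rot: [-0.726, 1.562, 0.221]
ft_force: [-0.4, -0.4, -0.6]
opening: 0.0089
....#.....................
..........................
..........................
..........................
...........##.............
.........#######..........
.......##########.........
.......##########.........
......############........
......############........
......#############.......
......############........
......############........
......############........
......############........
.......##########.........
.........#######..........
...........####...##......
..................#.......
............#....##.......
............#######.......
.............#####........
...............#..........
..........................
..........................
..........................
[  6   4  13  14 135] [231.62962963 144.64444444]
[12 17  8  6 19] [235.63157895 153.78947368]
............................
##..........................
###.........................
#####.......................
######.....######...........
#######...########..........
.#################..........
...################.........
....##############..........
.....#############..........
.......##########...........
...........######...........
.............#..............
............................
............................
............................
.............#..............
..........................##
...........................#
............###...........##
............###............#
.............##............#
.............##............#
..............##..........##
..............##..........##
[  0   1  19  12 114] [273.28947368 146.72807018]
t 3.95 tcp [0.4472 0.0356 0.1964] yaw -35.72 tilt [0.0082 0.0018] F [-0.4 -0.4 -0.6] op 0.0089
```

```bash
python3 - <<'E'
from h import *
import pickle
C=pickle.load(open("c0.pkl","rb"))
k=tri(C["top"],(231.5,144.4),C["side"],(277.7,147.6));print("knob",k, onz(C["top"],231.5,144.4,.166),onz(C["side"],277.7,147.6,.166))
# lid circle from top: contour of bright gray disc
d=np.array([np.cos(np.radians(-35.7)),np.sin(np.radians(-35.7))])
p=k[:2]-d*(.042+.050)
plan([*p,.1515],-35.7)
c=cam("wrist");
cv2.imwrite("pics/w3.png",c["img"])
E
```

```text
knob [0.62310909 0.08563107 0.16217739] [0.62162592 0.08519357 0.166     ] [0.62036922 0.08198674 0.166     ]
t 4.0 tcp [0.4459 0.0357 0.1941] yaw -35.69 tilt [0.0052 0.0012] F [-0.6  0.7 -1.2] op 0.0087
shift mm [ 43.2 -22.6 143.8] twist 0.01
```

View pics/w3.png

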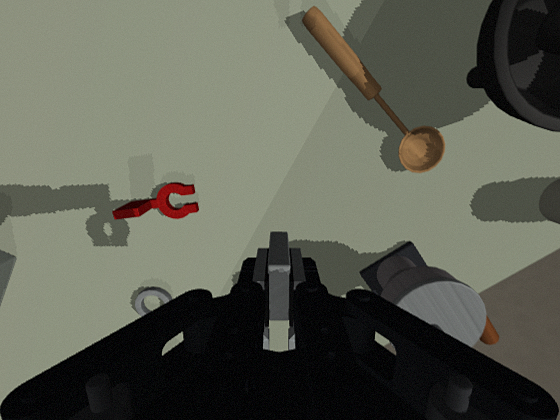

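The clip is held, with its blade between the pads at (279,265). The triangulated knob is at about (0.622, 0.085). I go to a stand-off 50 mm behind the spindle, at neck height.

```bash
python3 -m creep '[[0,-0.004,0.03,0],[0,-0.01,0.07,0],[0,-0.018,0.11,0],[0,-0.022,0.144,0],[0.015,-0.022,0.144,0],[0.03,-0.022,0.144,0],[0.042,-0.022,0.144,0],[0.042,-0.022,0.144,0],[0.042,-0.022,0.144,0]]'; python3 - <<'E'
from h import *
import pickle
plan(None,0)
D={n:cam(n) for n in("top","side","wrist")};pickle.dump(D,open("c3.pkl","wb"))
o=np.zeros((600,800,3),np.uint8)
o[:300,:400]=cv2.resize(D["top"]["img"][105:180,200:300],(400,300),interpolation=cv2.INTER_CUBIC)
o[:300,400:]=cv2.resize(D["side"]["img"][125:200,220:320],(400,300),interpolation=cv2.INTER_CUBIC)
o[300:,:400]=cv2.resize(D["wrist"]["img"][270:420,180:380],(400,300),interpolation=cv2.INTER_CUBIC)
o[300:,400:]=cv2.resize(D["wrist"]["img"],(400,300))
cv2.imwrite("pics/c3.png",o)
E
```

```text
time: 4.95
tool_pos: [0.5463, 0.1394, 0.1502]
ee_rot: [-1.212, 1.57, -0.264]
ft_force: [-0.4, -0.3, -0.5]
opening: 0.0087
t 4.95 tcp [0.5463 0.1394 0.1502] yaw -35.71 tilt [ 0.0008 -0.0002] F [-0.4 -0.3 -0.5] op 0.0087
```

View pics/c3.png

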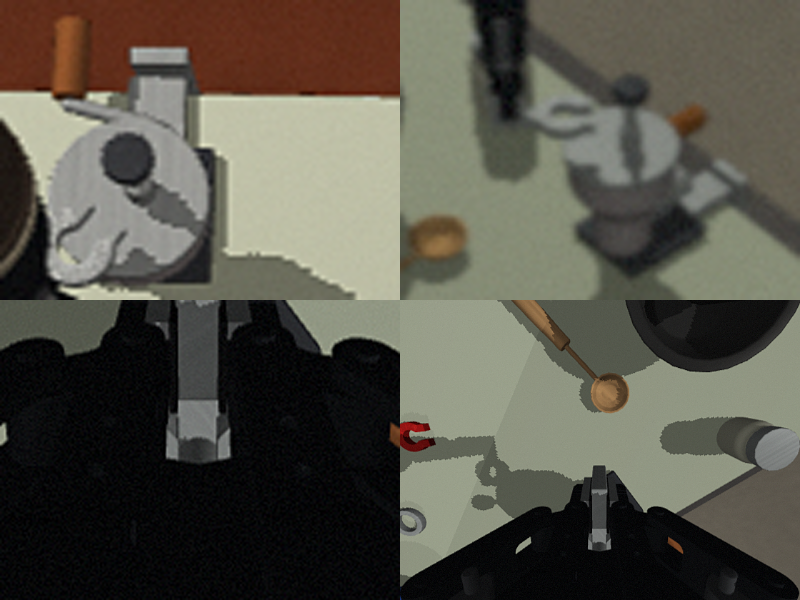

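```bash
python3 - <<'E'
from h import *
import pickle
D=pickle.load(open("c3.pkl","rb"));c=D["top"]
y=np.radians(-35.7);d=np.array([np.cos(y),np.sin(y)]);n=np.array([-np.sin(y),np.cos(y)])
b=np.array([.5463,.1394])+.042*d; z=.1502-.0105+.010
x0,y0,S=205,130,14
im=cv2.resize(c["img"][y0:y0+42,x0:x0+50],None,fx=S,fy=S,interpolation=cv2.INTER_CUBIC)
def mk(p,z,col):
    u=(proj(c,[*p,z])-[x0,y0]+.5)*S; cv2.circle(im,tuple(int(v) for v in u),3,col,-1)
mk(b,z,(0,0,255))
for a in(-16,-6,6,16): mk(b+.023*d+a*1e-3*n,z,(0,255,0))
for a in np.arange(60,301,30): mk(b+.021*(np.cos(np.radians(a))*d+np.sin(np.radians(a))*n),z,(255,0,0))
k=np.array([.6216,.0852])
for a in range(0,360,30): mk(k+.014*np.array([np.cos(np.radians(a)),np.sin(np.radians(a))]),.172,(0,255,255))
mk(k,.132,(255,0,255));mk(k,.11,(255,0,255))
cv2.imwrite("pics/ov.png",im);print(im.shape)
E
```

```text
(588, 700, 3)
```

View pics/ov.png

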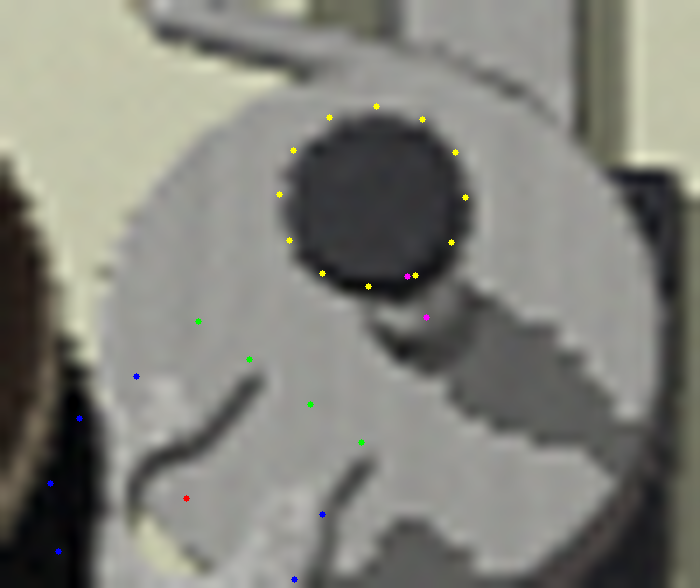

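The overlay puts the clip about 1–2 mm towards −n relative to the knob, so I shift +1.3 mm along tool z. Then I approach and feel.

```bash
python3 -m creep '[[0,-0.003,0.0013,0],[0,-0.008,0.0013,0],[0,-0.013,0.0013,0],[0,-0.017,0.0013,0],[0,-0.019,0.0013,0],[0,-0.019,0.0013,0],[0,-0.019,0.0013,0]]'; python3 -m creep '[[0,-0.001,0,0],[0,-0.002,0,0],[0,-0.002,0,0]]';python3 -m creep '[[0,-0.001,0,0],[0,-0.002,0,0],[0,-0.002,0,0]]'; python3 -c "
from h import *
plan([.6216,.0852,.1502],-35.7)"
```

```text
time: 5.8
tool_pos: [0.5632, 0.1297, 0.1512]
ee_rot: [-0.672, 1.568, 0.276]
ft_force: [1.1, 0.5, -1.1]
opening: 0.0091
time: 6.1
tool_pos: [0.5648, 0.1285, 0.1512]
ee_rot: [-0.691, 1.568, 0.257]
ft_force: [-0.5, 0.4, -0.5]
opening: 0.0091
time: 6.4
tool_pos: [0.5666, 0.1272, 0.1513]
ee_rot: [-0.717, 1.568, 0.23]
ft_force: [0.2, 0.1, -1.6]
opening: 0.009
t 6.4 tcp [0.5666 0.1272 0.1513] yaw -35.71 tilt [0.003  0.0007] F [ 0.2  0.1 -1.6] op 0.009
shift mm [  1.2 -69.2  -2. ] twist -0.01
```

```bash
for i in 1 2 3; do :; done; python3 -m creep '[[0,-0.001,0,0],[0,-0.002,0,0],[0,-0.002,0,0]]' | sed -n '1,2p;4p'; python3 -m creep '[[0,-0.001,0,0],[0,-0.002,0,0],[0,-0.002,0,0]]'| sed -n '1,2p;4p'; python3 -m creep '[[0,-0.001,0,0],[0,-0.002,0,0],[0,-0.002,0,0]]'| sed -n '1,2p;4p'
```

```text
time: 6.7
tool_pos: [0.5684, 0.1258, 0.1513]
ft_force: [0.4, 0.6, -0.9]
time: 7.0
tool_pos: [0.5701, 0.1246, 0.1513]
ft_force: [0.8, -0.3, -0.3]
time: 7.3
tool_pos: [0.5719, 0.1232, 0.1513]
ft_force: [0.9, 0.3, -1.6]
```

```bash
python3 -m creep '[[0,-0.001,0,0],[0,-0.002,0,0],[0,-0.002,0,0]]' | sed -n '1,2p;4p'; python3 -m creep '[[0,-0.001,0,0],[0,-0.002,0,0],[0,-0.002,0,0]]'| sed -n '1,2p;4p'
```

```text
time: 7.6
tool_pos: [0.5737, 0.1219, 0.1513]
ft_force: [-0.3, -0.3, -0.5]
time: 7.9
tool_pos: [0.5754, 0.1206, 0.1513]
ft_force: [-0.1, 0.7, -0.8]
```

```bash
python3 - <<'E'
from h import *
import pickle
D={n:cam(n) for n in("top","side")};pickle.dump(D,open("c4.pkl","wb"))
o=np.zeros((560,800,3),np.uint8)
o[:,:400]=cv2.resize(D["top"]["img"][130:172,205:235],(400,560),interpolation=cv2.INTER_CUBIC)
o[:,400:]=cv2.resize(D["side"]["img"][137:179,260:290],(400,560),interpolation=cv2.INTER_CUBIC)
cv2.imwrite("pics/c4.png",o)
E
```

```text
(no output)
```

View pics/c4.png

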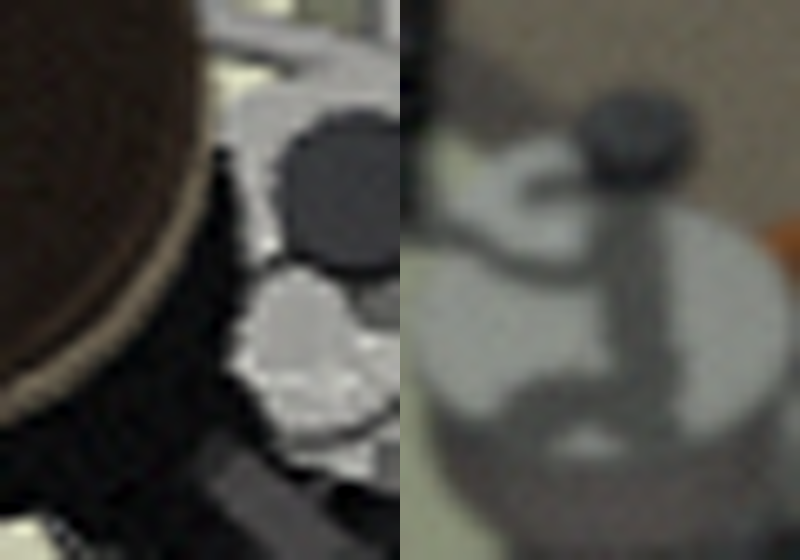

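In the side view the ring's near lip has reached the neck under the knob with no contact. I keep creeping.

```bash
python3 -m creep '[[0,-0.001,0,0],[0,-0.002,0,0],[0,-0.002,0,0]]' | sed -n '1,2p;4p'; python3 -m creep '[[0,-0.001,0,0],[0,-0.002,0,0],[0,-0.002,0,0]]'| sed -n '1,2p;4p'; python3 -m creep '[[0,-0.001,0,0],[0,-0.002,0,0],[0,-0.002,0,0]]'| sed -n '1,2p;4p'
```

```text
time: 8.3
tool_pos: [0.577, 0.1194, 0.1513]
ft_force: [0.4, 0.5, -0.4]
time: 8.6
tool_pos: [0.5788, 0.1181, 0.1514]
ft_force: [-0.1, 0.4, -1.0]
time: 8.9
tool_pos: [0.5806, 0.1167, 0.1514]
ft_force: [-0.2, 0.4, -0.8]
```

```bash
python3 -m creep '[[0,-0.001,0,0],[0,-0.002,0,0],[0,-0.002,0,0]]' | sed -n '1,2p;4p'; python3 -m creep '[[0,-0.001,0,0],[0,-0.002,0,0],[0,-0.002,0,0]]'| sed -n '1,2p;4p'; python3 -m creep '[[0,-0.001,0,0],[0,-0.002,0,0],[0,-0.002,0,0]]'| sed -n '1,2p;4p'; python3 -m creep '[[0,-0.001,0,0],[0,-0.002,0,0],[0,-0.002,0,0]]'| sed -n '1,2p;4p'
```

```text
time: 9.2
tool_pos: [0.5824, 0.1154, 0.1514]
ft_force: [0.2, -0.2, -2.2]
time: 9.5
tool_pos: [0.5841, 0.1141, 0.1514]
ft_force: [0.5, -0.3, -1.1]
time: 9.8
tool_pos: [0.5859, 0.1128, 0.1514]
ft_force: [0.3, -0.2, -0.5]
time: 10.1
tool_pos: [0.5876, 0.1115, 0.1514]
ft_force: [0.2, 0.1, -0.5]
```

```bash
python3 -m creep '[[0,-0.001,0,0],[0,-0.002,0,0],[0,-0.002,0,0]]' | sed -n '1,2p;4p'; python3 -m creep '[[0,-0.001,0,0],[0,-0.001,0,0]]'| sed -n '1,2p;4p'; python3 -m creep '[[0,-0.001,0,0],[0,-0.001,0,0]]'| sed -n '1,2p;4p'; python3 -m creep '[[0,-0.001,0,0],[0,-0.001,0,0]]'| sed -n '1,2p;4p'
```

```text
time: 10.4
tool_pos: [0.5894, 0.1101, 0.1515]
ft_force: [0.1, 0.0, -0.1]
time: 10.6
tool_pos: [0.5903, 0.1094, 0.1515]
ft_force: [0.4, -0.1, -0.4]
time: 10.8
tool_pos: [0.5913, 0.1087, 0.1515]
ft_force: [-0.3, 0.7, -0.3]
time: 11.0
tool_pos: [0.5922, 0.1079, 0.1515]
ft_force: [0.3, -0.3, -0.0]
```

```bash
python3 -m creep '[[0,-0.001,0,0],[0,-0.001,0,0]]'| sed -n '1,2p;4p'; python3 -m creep '[[0,-0.001,0,0],[0,-0.001,0,0]]'| sed -n '1,2p;4p'
```

```text
time: 11.2
tool_pos: [0.5931, 0.1073, 0.1515]
ft_force: [-0.4, 0.5, -0.4]
time: 11.4
tool_pos: [0.5936, 0.1069, 0.1514]
ft_force: [-1.6, 1.3, -0.2]
```

```bash
python3 -m creep '[[0,-0.001,0,0],[0,-0.001,0,0]]'| sed -n '1,2p;4p'
```

```text
time: 11.6
tool_pos: [0.5937, 0.1069, 0.1513]
ft_force: [-4.5, 2.4, 2.8]
```

Back wall contact is along −d, as expected with the neck in the hole. I back off 5.5 mm and feel sideways.

```bash
python3 -m creep '[[0,0.003,0,0],[0,0.0058,0,0],[0,0.0058,0,0],[0,0.0058,0.002,0],[0,0.0058,0.0035,0],[0,0.0058,0.0035,0]]'| sed -n '1,2p;4p'; python3 -m creep '[[0,0,0.001,0],[0,0,0.001,0]]'| sed -n '1,2p;4p';python3 -m creep '[[0,0,0.0007,0],[0,0,0.0007,0]]'| sed -n '1,2p;4p'
```

```text
time: 12.2
tool_pos: [0.5914, 0.1133, 0.1513]
ft_force: [0.2, -0.2, -0.4]
time: 12.4
tool_pos: [0.5922, 0.1143, 0.1513]
ft_force: [0.0, 0.4, -0.7]
time: 12.6
tool_pos: [0.5924, 0.1145, 0.1512]
ft_force: [-1.2, 0.1, 0.5]
```

```bash
python3 -m creep '[[0,0,0.0006,0],[0,0,0.0006,0]]'| sed -n '1,2p;4p'
```

```text
time: 12.8
tool_pos: [0.5925, 0.1146, 0.1512]
ft_force: [-2.0, -1.8, 0.1]
```

```bash
python3 -m creep '[[0,0,-0.003,0],[0,0,-0.006,0],[0,0,-0.009,0],[0,0,-0.009,0]]'| sed -n '1,2p;4p'; python3 -m creep '[[0,0,-0.001,0],[0,0,-0.001,0]]'| sed -n '1,2p;4p';python3 -m creep '[[0,0,-0.0007,0],[0,0,-0.0007,0]]'| sed -n '1,2p;4p'
```

```text
time: 13.2
tool_pos: [0.5871, 0.1069, 0.1513]
ft_force: [-0.1, 0.2, -1.1]
time: 13.4
tool_pos: [0.5865, 0.1059, 0.1513]
ft_force: [0.7, -0.3, -1.1]
time: 13.6
tool_pos: [0.5861, 0.1053, 0.1513]
ft_force: [0.1, -0.4, -0.6]
```

```bash
python3 -m creep '[[0,0,-0.0007,0],[0,0,-0.0007,0]]'| sed -n '1,2p;4p';python3 -m creep '[[0,0,-0.0006,0],[0,0,-0.0006,0]]'| sed -n '1,2p;4p'
```

```text
time: 13.8
tool_pos: [0.5859, 0.1051, 0.1514]
ft_force: [1.3, 1.1, -1.0]
time: 14.0
tool_pos: [0.5858, 0.105, 0.1514]
ft_force: [0.8, 2.7, -1.6]
```

The lateral span is 11.7 mm (11 expected), and that gives me the centre. I centre the clip and lower it.

```bash
python3 -m creep '[[0,0.0003,0.003,0],[0,0.0003,0.0059,0],[0,0.0003,0.0059,0],[0,0.0003,0.0059,0]]'| sed -n '1,2p;4p'; python3 -m creep '[[0.002,0,0,0],[0.004,0,0,0],[0.005,0,0,0],[0.005,0,0,0]]'| sed -n '1,2p;4p';python3 -m creep '[[0.001,0,0,0],[0.002,0,0,0],[0.002,0,0,0]]'| sed -n '1,2p;4p';python3 -c "
from h import *
plan(None,0)"
```

```text
time: 14.4
tool_pos: [0.5889, 0.1099, 0.1513]
ft_force: [0.2, 1.5, -1.9]
time: 14.8
tool_pos: [0.5887, 0.1098, 0.1461]
ft_force: [-0.7, 0.4, -0.8]
time: 15.1
tool_pos: [0.5886, 0.1098, 0.1439]
ft_force: [-0.4, 0.0, -0.9]
t 15.1 tcp [0.5886 0.1098 0.1439] yaw -35.85 tilt [ 0.0023 -0.    ] F [-0.4  0.  -0.9] op 0.0088
```

```bash
python3 -m creep '[[0.001,-0.0003,0.0003,0],[0.002,-0.0003,0.0003,0],[0.002,-0.0003,0.0003,0]]'| sed -n '1,2p;4p'; python3 -m creep '[[0.0015,0,0,0],[0.0015,0,0,0]]'| sed -n '1,2p;4p';python3 -m creep '[[0.0015,0,0,0],[0.0015,0,0,0]]'| sed -n '1,2p;4p'; python3 -m creep '[[0.0015,0,0,0],[0.0015,0,0,0]]'| sed -n '1,2p;4p'
```

```text
time: 15.4
tool_pos: [0.589, 0.1099, 0.1418]
ft_force: [-0.2, 0.1, -1.6]
time: 15.6
tool_pos: [0.5888, 0.1099, 0.14]
ft_force: [0.9, 0.8, -1.2]
time: 15.8
tool_pos: [0.5887, 0.1099, 0.1383]
ft_force: [-0.1, 0.7, -0.4]
time: 16.0
tool_pos: [0.5885, 0.1098, 0.1365]
ft_force: [0.4, 0.0, -0.2]
```

```bash
python3 -m creep '[[0.0015,-0.0003,0,0],[0.0015,-0.0003,0,0]]'| sed -n '1,2p;4p'; python3 -m creep '[[0.0015,-0.0002,0,0],[0.0015,-0.0002,0,0]]'| sed -n '1,2p;4p';python3 -m creep '[[0.0015,-0.0001,0,0],[0.0015,-0.0001,0,0]]'| sed -n '1,2p;4p'; python3 -m creep '[[0.0015,-0.0001,0,0],[0.0015,-0.0001,0,0]]'| sed -n '1,2p;4p'
```

```text
time: 16.2
tool_pos: [0.5887, 0.1096, 0.1348]
ft_force: [-0.6, 0.4, -0.5]
time: 16.4
tool_pos: [0.5887, 0.1094, 0.1331]
ft_force: [-0.8, -0.6, -0.3]
time: 16.6
tool_pos: [0.5887, 0.1094, 0.1314]
ft_force: [1.0, 0.6, -1.0]
time: 16.8
tool_pos: [0.5886, 0.1093, 0.1297]
ft_force: [0.1, -0.5, -0.7]
```

```bash
python3 -m creep '[[0.0015,-0.0001,0.0005,0],[0.0015,-0.0001,0.0005,0]]'| sed -n '1,2p;4p'; python3 -m creep '[[0.0015,-0.0001,0,0],[0.0015,-0.0001,0,0]]'| sed -n '1,2p;4p';python3 -m creep '[[0.0015,-0.0001,0,0],[0.0015,-0.0001,0,0]]'| sed -n '1,2p;4p'; python3 -m creep '[[0.001,-0.0001,0,0],[0.001,-0.0001,0,0]]'| sed -n '1,2p;4p'
```

```text
time: 17.0
tool_pos: [0.5889, 0.1097, 0.1279]
ft_force: [0.3, -0.4, -0.9]
time: 17.2
tool_pos: [0.5888, 0.1096, 0.1262]
ft_force: [0.2, -0.5, -1.2]
time: 17.4
tool_pos: [0.5888, 0.1095, 0.1245]
ft_force: [-0.1, 0.4, -0.2]
time: 17.6
tool_pos: [0.5888, 0.1094, 0.1233]
ft_force: [0.9, 0.2, -1.1]
```

```bash
python3 -m creep '[[0.001,-0.0001,0.0002,0],[0.001,-0.0001,0.0002,0]]'| sed -n '1,2p;4p'; python3 -m creep '[[0.0007,0,0,0],[0.0007,0,0,0]]'| sed -n '1,2p;4p';python3 -m creep '[[0.0007,0,0,0],[0.0007,0,0,0]]'| sed -n '1,2p;4p'
```

```text
time: 17.8
tool_pos: [0.589, 0.1095, 0.1222]
ft_force: [-0.0, 1.2, -1.3]
time: 18.0
tool_pos: [0.5889, 0.1095, 0.1213]
ft_force: [-0.2, -0.4, -1.5]
time: 18.2
tool_pos: [0.589, 0.1096, 0.1211]
ft_force: [-2.6, -0.4, 4.5]
```

```bash
python3 -m creep '[[0.0005,0,0,0],[0.0005,0,0,0]]'| sed -n '1,2p;4p'
```

```text
time: 18.4
tool_pos: [0.589, 0.1096, 0.1211]
ft_force: [-2.4, 0.1, 5.5]
```

```bash
python3 -m creep '[[0,0,0,0],[0,0,0,0],[0,0,0,0],[0,0,0,0],[0,0,0,0]]' 170 20; python3 - <<'E'
from h import *
plan(None,0)
c=cam("wrist");D=cam("side")
o=np.hstack([cv2.resize(c["img"][230:380,180:380],(400,300)),cv2.resize(D["img"][125:200,220:320],(400,300))]);cv2.imwrite("pics/r.png",o)
E
```

```text
time: 18.9
tool_pos: [0.589, 0.1096, 0.121]
ee_rot: [2.73, 1.569, -2.608]
ft_force: [0.3, -0.5, 0.8]
opening: 0.0286
t 18.9 tcp [0.589  0.1096 0.121 ] yaw -35.84 tilt [-0.0012 -0.0007] F [ 0.3 -0.5  0.8] op 0.0286
```

View pics/r.png

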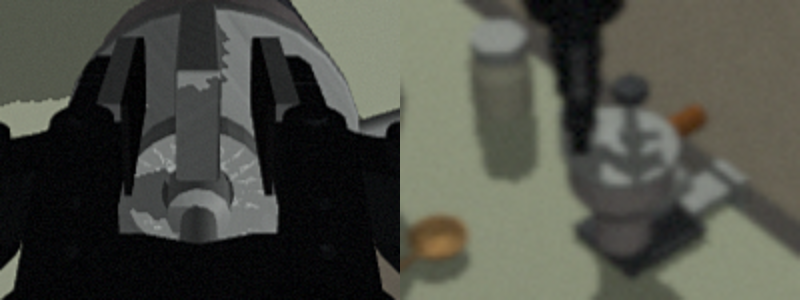

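The clip lies on the lid around the spindle. The blade stands free between the open pads and the contact force is near zero. I lift straight up and withdraw.

```bash
python3 -m creep '[[-0.003,0,0,0],[-0.01,0,0,0],[-0.025,0,0,0],[-0.045,0,0,0],[-0.075,0,0,0],[-0.11,0,0,0],[-0.11,0.04,0,0],[-0.11,0.085,0,0],[-0.11,0.12,0,0],[-0.11,0.13,0,0],[-0.11,0.13,0,0]]'; python3 - <<'E'
from h import *
D=cam("side");T=cam("top")
o=np.hstack([cv2.resize(T["img"][105:180,200:300],(400,300),interpolation=cv2.INTER_CUBIC),cv2.resize(D["img"][125:200,220:320],(400,300),interpolation=cv2.INTER_CUBIC)])
cv2.imwrite("pics/end.png",o)
E
```

```text
time: 20.1
tool_pos: [0.4829, 0.187, 0.2318]
ee_rot: [1.776, 1.57, 2.724]
ft_force: [0.2, -1.1, 0.1]
opening: 0.0286
```

View pics/end.png

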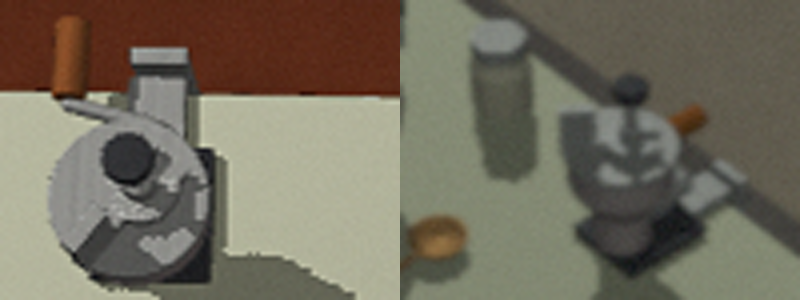

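The clip stayed home on the lid around the spindle and the gripper is clear of everything.

```bash
python3 -c "
from workcell import ticket
print(ticket.finish_job())"
```

```text
the job is handed in; nothing more can be done
None
```

The clip is locked on the grinder and the job is handed in at about 20 s of the 67 s. I took the steel clip by its blade and slid it through its gap onto the spindle's neck. I found the centre by light touches, lowered it over the thick part onto the lid, released it and withdrew.

- **Forces:** contact readings at the grinder stayed at or below about 6 N, against the 25 N limit. The reading dropped to about zero on release.
- **Fit:** lowering met no resistance until the lid. The tool height there matched the clip lying on the lid to about 0.1 mm. The sideways touch span was 11.7 mm against 11 mm expected, which I put down to give in the arm.
- **Last pictures:** the final top and side views show the clip on the lid around the spindle and the gripper well clear. I did not re-measure how flat it lies beyond those views.
- **Bystanders:** I never went near them, but I compared none of them before and after.
- **My slip:** the first move was typed in mm instead of m. It was clamped to 50 mm per row and went in the right direction in free space, so it did no harm.

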